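# Weigh a deli tub on the beam scale

### The job

Weigh the lidded tub that stands on the beam scale: with the beam still arrested, lower the larger of the two iron ring weights over the stem of the empty plate, all the way down and without dropping it. Then swing the arrest lever fully over to free the beam, slide the poise until the beam, untouched, comes to rest level and stays so for a good second, and arrest the beam again fully, with the poise left where it balanced. Move the poise only while the beam is free, and leave the tub on its plate and the other things where they are.

Things in the scene. Friction and masses are not known exactly. Their poses are not given: they have to be found in the camera images.
- scale: Grey enamelled beam scale fixed to the counter. Base 140 mm (its x) by 340 mm (its y) by 65 mm high; origin under its centre, z up, x from the arrest-lever side to the poise side. The 310 mm beam lies along y, pivot along x at z = 115 mm, plates at y = -150 (tub) and +150 mm (weight). White index plate with the pointer at the centre: x 22 to 36 mm, y within 35 mm, up to 235 mm high
- arrest (a joint): arrest lever, rad: 0 = fully arrested (leans 0.6 rad from upright towards the scale's +y, the weight side), 1.2 = fully free (leans 0.6 rad towards -y). Stop at each end, stays where left, 2 to 5 N at its ball move it. Turns about the scale's x axis; going to 0 it lifts two pins under the beam's halves, which hold the beam level. The beam swings quite clear of the pins only above 1.0
- arrest_knob (a point): centre of the black ball, diameter 26 mm, at the end of the arrest lever, 115 mm from the lever's hinge; a round bar of 11 mm diameter runs from the ball down to the hinge. 104 mm in front (scale's -x) of the beam
- arrest_hinge (a point): point on the arrest lever's hinge axis level with the ball: scale frame x = -104, y = 0, z = 50 mm
- beam (a joint): tilt of the beam about the scale's x axis, rad: 0 = level, positive = tub side down, weight side up; stops at -0.14 and +0.14. Damped: settles in 1 to 2 s when free. It floats off its stops only with the poise within about 20 mm of the balancing place; there 1 mm of poise travel lowers the rest tilt by about 0.007 rad
- pointer_tip (a point): upper end of the beam's thin upright pointer, 118 mm above the pivot; level when it stands at the long middle mark of the white index plate behind it
- poise (a joint): position of the 250 g sliding poise along its bar, m: 0 = tub end, 0.14 = weight end (scale's +y), 0.07 = above the pivot. Stops at both ends, stays where left; 2 to 3 N slide it. Starts near 0, never at balance. Farther out makes the weight side heavier; balance lies anywhere from 0.025 to 0.125, as the tub's content is not known
- poise_grip (a point): middle of the poise's upright brass thumb grip: 22 mm along the scale's x, 14 mm along its y, standing 46 mm out of the poise's block; this point lies 21 mm below its top and 45 mm above the bar's centre line. Block 32 x 36 x 40 mm. 110 mm from the beam on the scale's +x side, 160 mm above the counter at level; rises and sinks up to 10 mm with the tilt
- tub: lidded clear plastic deli tub with a white lid, 90 mm wide, 70 mm high, 430 to 585 g, standing in the middle of the plate without a stem; origin at the centre of its underside
- tub_seat (a point): centre of the top face of the tub's steel plate, 130 mm in diameter, 159 mm above the counter with the beam level, z up; the plates stay level and rise or sink 21 mm at most
- weight: the larger dark iron ring weight, 500 g: disc of diameter 70 mm and 16 mm thick with a hub of diameter 42 mm and 24 mm high on it (40 mm in all), bore of 20 mm right through; origin at the centre of its underside, z up along the bore. Stands on the counter
- stem_foot (a point): centre of the top face of the weight's steel plate (130 mm in diameter, 159 mm above the counter with the beam level), z up; an upright stem of 16 mm diameter with a bevelled top stands on it, 50 mm high
- weight_small: the smaller iron ring weight, 250 g, 54 mm wide, 30 mm high, origin at the centre of its underside; not needed, to be left alone
- bowl: yellow soup bowl, 130 mm wide, 65 mm high, origin under its centre; to be left alone
- bottle: brown glass bottle, 60 mm wide, 170 mm high, origin under its centre; to be left alone
Things that resemble listed ones, but are neither listed nor needed, are in the scene too. What is shaped like the tub but blue is not meant. What is shaped like the weight but yellow is not meant.

How it is judged:
By the outcome, as a careful person would: the job done as asked, in the order asked, and still so for the second after the job is handed in, with the robot touching nothing.
It also fails if it takes over 72 s, if anything falls off the work surface, if the arm or the gripper's body presses on something with over 40 N, if the wrist force passes 120 N, or if a joint passes its speed limit or range.

### The arm

A 7-joint arm with a two-finger parallel gripper is mounted at the origin on the work surface. World frame = base frame: x ahead of the robot, y to its left, z up, the work surface at z = 0. Lengths are in m, angles in rad, forces in N, time in s.
With the tool pointing down it reaches from about 0.4 to 0.85 m from the base axis. Payload 4.5 kg.
Tool frame: the origin (TCP) lies on the centre line of the jaws, within the pads' length; the fingertips stand 8 mm ahead of it and the grasp point (between the pads) lies 11 mm behind it; z points along the fingers, x is the direction in which the jaws open and shut, and the axes are right-handed (so a half turn about z gives the same grasp; the last joint's range is limited). The gripper opens to 88 mm and grips with 3 to 60 N. Pads are 18 mm wide; open, the fingers measure 123 mm over their backs; the gripper's body (75 mm by 187 mm) begins 45 mm behind the grasp point.
Start: joints at [1.228, 0.689, -0.195, 1.565, 0.157, 0.902, -0.215], TCP at [0.23, -0.581, 0.247] pointing down, gripper open.
Joint ranges: [-3.01, 3.01], [-0.46, 2.08], [-1.47, 1.51], [0.13, 2.56], [-1, 4.14], [0.04, 2.09], [-2.66, 2.66]. Speed limits (rad/s): [2.57, 2.57, 3.14, 3.14, 3.14, 3.14, 3.14].

### API

Orientations are given as a unit quaternion [x, y, z, w].
In Python, from plant import r gives the robot as it stands.
- The arm moves only by the shell command python3 -m pendant 'ROWS' [FORCE]. ROWS is JSON, a list of rows, each a list of 3 entries, a list of its own where there are three numbers: the turn, a rotation vector about the tool's x, y, z in rad, then the shift along the tool's x, y, z in m, then the opening, from 0 (shut) to 1 (fully open). In form: [[[wx, wy, wz], [tx, ty, tz], claw], ...]. A call has 1 to 10 rows; each row is the pose to reach, as a shift and turn from the pose commanded when the call began, along the tool's axes at that moment; what a row does not reach only later rows make up. A row lasts 1/10 s, in which the tool goes at most 50 mm and 8.59 degrees, less where a joint would pass 70% of its speed; a pose out of reach is approached as far as the arm can. A call with a gripper value outside its range is refused whole. The fingers move at their own pace and stop on an object; FORCE is the grip in N (left out, the last holds). Time passes only in rows, so rows that repeat a pose let the fingers close. It gives the time, the measured TCP pose, the force and the opening at its end, in the units of the state.
- r.get_state(): the state, without advancing time (a new reading comes with each control period).
- r.snapshot(name): name is "side" or "top" or "wrist"; returns a dict with "image" (420x560x3 uint8, red, green, blue), "mtx" (3x3 intrinsics, pixels), "dist" ([k1, k2, p1, p2, k3] as OpenCV has them; the pictures are not rectified), "R" (3x3) and "t" (3): a world point X has camera coordinates R X + t; the wrist camera has in their place "T_tool_cam" (4x4, takes a point from camera to tool coordinates, whose origin is the TCP and whose axes are the tool frame's). Camera axes: x right, y down, z forward; pixel columns grow to the right and rows downward; lengths in m; the calibration is good to about 2 mm. A picture is of the moment at which its call begins: read the wrist's pose just before it. There is no depth.
- r.finish_job(): hands the job in, once; it reports no verdict.
The state is a dict: "clock": time; "q": joint angles; "qd": joint speeds; "joint_torque": joint torques, N m; "tool_pos": TCP position; "eef_rot": TCP orientation; "contact_force": force on the tool from outside, world axes, zero at the start; "moment": the same for the moment, N m; "opening": opening from 0.0 (shut) to 1.0 (fully open).
Only numpy, scipy, OpenCV 4.12 (cv2) and the standard library are available. Lean on these libraries where they do the work, as an engineer would, in place of code of your own. Each camera call takes 0.05 s, during which the arm holds its last target. There are 200 camera calls.

## Working session

There is one attempt and no reset: what is moved stays moved. The work goes in short steps, Python scripts to look and compute and a shell command to move; the robot and the scene stay as the last step left them, time stands still between calls to the robot, and variables do not carry over. Pictures are saved under pics/ and viewed, about 8 in all and at most 12, crops included, and the job is handed in when it is done.

```bash
ls; mkdir -p pics
cat > h.py <<'E'
import numpy as np, cv2
from scipy.spatial.transform import Rotation as Ro
from plant import r
def snap(n,f):
    s=r.get_state(); d=r.snapshot(n); cv2.imwrite('pics/'+f,d['image'][:,:,::-1])
    if n=='wrist':
        T=np.array(d['T_tool_cam']); Rt=Ro.from_quat(s['eef_rot']).as_matrix()
        Rc=Rt@T[:3,:3]; c=Rt@T[:3,3]+np.array(s['tool_pos']); d['R']=Rc.T; d['t']=-Rc.T@c
    np.savez('pics/'+f[:-4],**{k:np.array(d[k],float) for k in('mtx','dist','R','t')})
    return d
def ray(f,uv):
    d=np.load('pics/'+f+'.npz'); p=cv2.undistortPoints(np.array([[uv]],float),d['mtx'],d['dist'])[0,0]
    return -d['R'].T@d['t'], d['R'].T@np.array([p[0],p[1],1])
def atz(f,uv,z):
    c,v=ray(f,uv); return c+v*(z-c[2])/v[2]
def proj(f,X):
    d=np.load('pics/'+f+'.npz'); return cv2.projectPoints(np.array(X,float).reshape(-1,1,3),cv2.Rodrigues(d['R'])[0],d['t'],d['mtx'],d['dist'])[0][:,0]
E
python3 - <<'E'
from h import *
for n in('top','side'):
    d=snap(n,n+'1.png'); print(n,-d['R'].T@d['t'],d['R'][2],d['mtx'][0])
s=r.get_state(); print(s['tool_pos'],s['eef_rot'],s['clock'],s['opening'],Ro.from_quat(s['eef_rot']).as_matrix())
E
```

```text
pics
top [ 0.45113086 -0.0445369   1.11697729] [ 0.1018358   0.01528714 -0.99468376] [391.14208536   0.         272.05927607]
side [0.28654209 0.76404033 0.87358917] [ 0.22426127 -0.72814642 -0.64769567] [476.85523745   0.         285.38955406]
[ 0.22971379 -0.58065869  0.24600441] [ 8.27043198e-01 -5.62137781e-01 -7.07461266e-04 -4.04113434e-04] 0.1 1.0010595889485632 [[ 3.68001228e-01 -9.29825028e-01 -7.15867197e-04]
 [-9.29823885e-01 -3.68001903e-01  1.46381995e-03]
 [-1.62453691e-03  1.26942879e-04 -9.99998672e-01]]
```

View pics/top1.png

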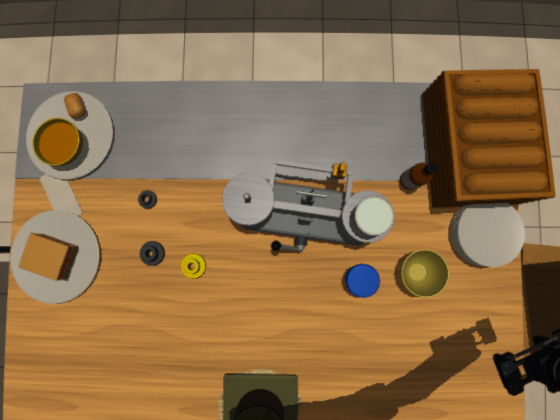

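View pics/side1.png

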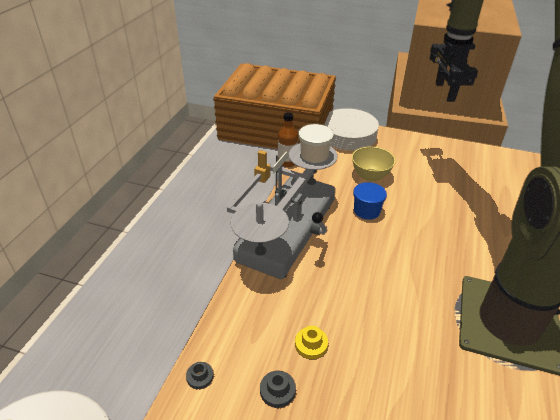

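The top view shows the large iron weight at (152,253), the small one at (147,199), the stem at (247,198), the tub at (374,216), the lever ball at (276,246) and the poise at (340,170). In the side view they are at (278,388), (200,375), stem (259,213), tub (316,140), ball (317,217) and poise (263,160).

Run:
```python
from h import *
a=cv2.imread('pics/top1.png'); b=cv2.imread('pics/side1.png')
t=cv2.resize(a[150:270,130:410],None,fx=2.8,fy=2.8,interpolation=2)
c=np.hstack([cv2.resize(b[140:240,220:340],None,fx=3,fy=2.6,interpolation=2),cv2.resize(b[350:420,230:330],None,fx=3.7,fy=3.7,interpolation=2)[:260]])
h=np.zeros((600,800,3),np.uint8); h[:336,:784]=t; h[338:598,:min(800,c.shape[1])]=c[:,:800]
cv2.imwrite('pics/c1.png',h)
P=lambda n,uv,z:print(n,atz('top1',uv,z).round(4))
P('weight',(152,253),.04);P('small',(147,199),.03);P('stemtop',(247,198),.209);P('plateW',(248,202),.159);P('tubtop',(374,215),.229);P('knob',(276,246),.05+.115*np.cos(.6));P('poise top',(340,165),.181)
```

```text
Traceback (most recent call last):
ValueError: all the input array dimensions except for the concatenation axis must match exactly, but along dimension 0, the array at index 0 has size 260 and the array at index 1 has size 259
```

Run:
```python
from h import *
a=cv2.imread('pics/top1.png'); b=cv2.imread('pics/side1.png')
h=np.zeros((600,800,3),np.uint8)
h[:336,:784]=cv2.resize(a[150:270,130:410],(784,336),interpolation=2)
h[340:600,:390]=cv2.resize(b[140:240,200:350],(390,260),interpolation=2)
h[340:600,400:771]=cv2.resize(b[350:420,230:330],(371,260),interpolation=2)
cv2.imwrite('pics/c1.png',h)
P=lambda n,uv,z:print(n,atz('top1',uv,z).round(4))
P('weight',(152,253),.04);P('small',(147,199),.03);P('stemtop',(247,198),.209);P('plateW',(248,202),.159);P('tubtop',(374,215),.229);P('knob',(276,246),.05+.115*np.cos(.6));P('poise top',(340,165),.181)
```

```text
weight [0.4359 0.3032 0.04  ]
small [0.5876 0.3267 0.03  ]
stemtop [0.569  0.0284 0.209 ]
plateW [0.5656 0.0298 0.159 ]
tubtop [ 0.5295 -0.2635  0.229 ]
knob [ 0.4581 -0.0402  0.1449]
poise top [ 0.6553 -0.1946  0.181 ]
```

View pics/c1.png

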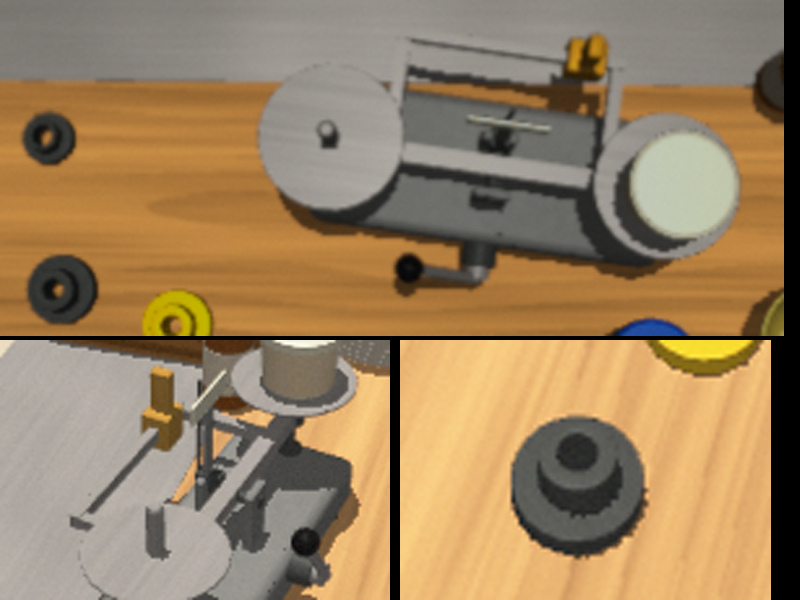

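The crop sharpens these points: stem top at top-view pixel (246.8,196) and side-view (259.6,205), ball at top (276,245.7) and side (317.3,217.3), and weight hub top at side (277,381).

```bash
cat > fit.py <<'E'
from h import *
from scipy.optimize import least_squares
O=[('top1',(0,.15,.209),(246.8,196.1)),('top1',(0,.15,.159),(248.2,199.3)),('top1',(0,-.15,.229),(374.6,216.1)),('top1',(-.104,.065,.145),(276.1,245.7)),
('side1',(0,.15,.209),(259.6,205)),('side1',(0,.15,.159),(259.6,221.9)),('side1',(-.104,.065,.145),(317.3,217.3))]
W=lambda p,X:np.array([p[0]+X[0]*np.cos(p[2])-X[1]*np.sin(p[2]),p[1]+X[0]*np.sin(p[2])+X[1]*np.cos(p[2]),X[2]])
f=lambda p:np.ravel([proj(n,W(p,X))[0]-u for n,X,u in O])
if __name__=='__main__':
    s=least_squares(f,[.55,-.12,-.13]);print(s.x,s.fun.reshape(-1,2).round(1))
    for n,X in(('stem',(0,.15,.209)),('knob',(-.104,.065,.145)),('hinge',(-.104,0,.05)),('knobfree',(-.104,-.065,.145)),('grip0',(.11,-.07,.16)),('pivot',(0,0,.235))): print(n,W(s.x,X).round(4))
    g=lambda p:np.ravel([proj('side1',[p[0],p[1],.04])[0]-(277,381),proj('top1',[p[0],p[1],.04])[0]-(153.6,252.5),proj('top1',[p[0],p[1],.008])[0]-(152.1,253.6)])
    w=least_squares(g,[.43,.3]);print(w.x,w.fun.round(1))
    st=r.get_state();Rt=Ro.from_quat(st['eef_rot']).as_matrix()
    print('to weight tool',Rt.T@(np.array([*w.x,.2])-st['tool_pos']))
E
python3 fit.py
```

```text
[ 0.55017974 -0.11887743 -0.14820791] [[-0.3  0.5]
 [-0.  -0. ]
 [ 1.1 -0.5]
 [-0.5  0.8]
 [-0.5 -0.5]
 [-0.1 -0.3]
 [-0.1  0.9]]
stem [0.5723 0.0295 0.209 ]
knob [ 0.4569 -0.0392  0.145 ]
hinge [ 0.4473 -0.1035  0.05  ]
knobfree [ 0.4377 -0.1678  0.145 ]
grip0 [ 0.6486 -0.2044  0.16  ]
pivot [ 0.5502 -0.1189  0.235 ]
[0.43450851 0.3104827 ] [ 0.1 -2.4 -4.2  1.   0.9 -0.3]
to weight tool [-0.7531651  -0.51837083  0.04716222]
```

```bash
cat >> h.py <<'E'
def to(*X):
    s=r.get_state();Rt=Ro.from_quat(s['eef_rot']).as_matrix()
    print('pos',np.round(s['tool_pos'],4),'x',Rt[:,0].round(3),'t',s['clock'],'F',np.round(s['contact_force'],1),'op',round(s['opening'],3))
    for x in X: print(x,'->',(Rt.T@(np.array(x)-s['tool_pos'])).round(4))
E
python3 -c "
from h import *
to((.45,-.2,.34),(.434,.31,.2))"
```

```text
pos [ 0.2297 -0.5807  0.246 ] x [ 0.368 -0.93  -0.002] t 0.1 F [ 0.3  0.1 -0.1] op 1.001
(0.45, -0.2, 0.34) -> [-0.273  -0.3449 -0.0936]
(0.434, 0.31, 0.2) -> [-0.7529 -0.5177  0.0472]
```

```bash
python3 -m pendant '[[[0,0,0],[0,0,-0.05],1],[[0,0,0.1],[-0.03,-0.04,-0.09],1],[[0,0,0.2],[-0.06,-0.08,-0.093],1],[[0,0,0.3],[-0.09,-0.12,-0.093],1],[[0,0,0.4],[-0.12,-0.16,-0.093],1],[[0,0,0.525],[-0.15,-0.2,-0.093],1],[[0,0,0.525],[-0.18,-0.24,-0.093],1],[[0,0,0.525],[-0.21,-0.28,-0.093],1],[[0,0,0.525],[-0.24,-0.32,-0.093],1],[[0,0,0.525],[-0.273,-0.345,-0.093],1]]'
python3 -c "
from h import *
to((.434,.31,.33),(.434,.31,.2));print(np.round(r.get_state()['q'],2))"
```

```text
clock: 1.1
tool_pos: [0.4508, -0.2013, 0.3395]
eef_rot: [-0.653, 0.757, -0.0, 0.0]
contact_force: [1.5, 0.3, -0.2]
opening: 0.999
pos [ 0.4508 -0.2013  0.3395] x [-0.147 -0.989 -0.   ] t 1.1 F [ 1.5  0.3 -0.2] op 0.999
(0.434, 0.31, 0.33) -> [-0.5033  0.092   0.0095]
(0.434, 0.31, 0.2) -> [-0.5033  0.0921  0.1395]
[ 0.4   0.4  -0.11  1.82  0.05  0.92 -1.45]
```

```bash
python3 -m pendant '[[[0,0,0],[-0.05,0.01,0],1],[[0,0,0],[-0.1,0.02,0],1],[[0,0,0],[-0.15,0.03,0],1],[[0,0,0],[-0.2,0.035,0],1],[[0,0,0],[-0.25,0.045,0],1],[[0,0,0],[-0.3,0.055,0],1],[[0,0,0],[-0.35,0.065,0.03],1],[[0,0,0],[-0.4,0.075,0.06],1],[[0,0,0],[-0.44,0.085,0.09],1],[[0,0,0],[-0.48,0.092,0.12],1]]'
python3 -m pendant '[[[0,0,0],[-0.023,0,0.02],1],[[0,0,0],[-0.023,0,0.02],1]]'
python3 -c "
from h import *
to();print(np.round(r.get_state()['q'],2));d=snap('wrist','w1.png');print(d['T_tool_cam'])"
```

```text
clock: 2.1
tool_pos: [0.4296, 0.2673, 0.2328]
eef_rot: [-0.653, 0.757, -0.0, 0.0]
contact_force: [0.3, -0.6, -0.1]
opening: 1.001
clock: 2.3
tool_pos: [0.4314, 0.2917, 0.2111]
eef_rot: [-0.655, 0.755, 0.001, -0.002]
contact_force: [-0.7, 0.2, -0.8]
opening: 1.0
pos [0.4314 0.2917 0.2111] x [-0.141 -0.99   0.001] t 2.3 F [-0.7  0.2 -0.8] op 1.0
[-0.58  0.61 -0.16  1.91  0.15  0.64 -2.55]
[[ 9.99999667e-01  6.17861973e-04  5.33682161e-04 -3.44880719e-04]
 [-7.51938626e-04  9.51638732e-01  3.07218421e-01 -8.16494397e-02]
 [-3.18054035e-04 -3.07218720e-01  9.51638879e-01 -1.38128152e-01]
 [ 0.00000000e+00  0.00000000e+00  0.00000000e+00  1.00000000e+00]]
```

View pics/w1.png

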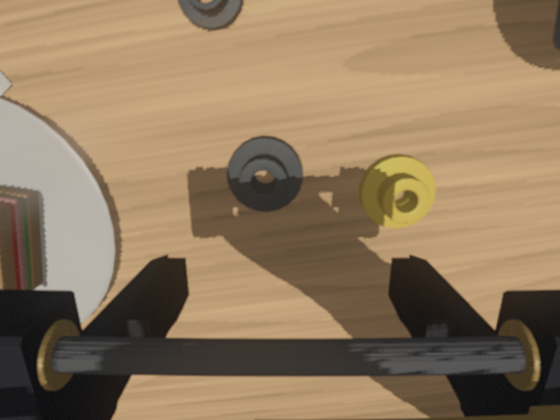

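The wrist view shows the iron disc centred at (265,174), the yellow weight at (398,192) and the small weight at (210,5).

```bash
python3 -c "
from h import *
p=atz('w1',(265,174),.010);print(p, atz('w1',(228,174),.012),atz('w1',(302,174),.012),atz('w1',(265,136),.016),atz('w1',(265,211),.0), atz('w1',(398,192),.01))
to((p[0],p[1],.12),(p[0],p[1],.026))"
```

```text
[0.43569453 0.31267757 0.01      ] [0.44096677 0.34606343 0.012     ] [0.43136979 0.27896177 0.012     ] [0.47083507 0.30667402 0.016     ] [0.39679202 0.31954294 0.        ] [0.40110889 0.19187142 0.01      ]
pos [0.4323 0.2892 0.2124] x [-0.145 -0.989  0.002] t 2.35 F [ 0.3 -0.4 -0. ] op 1.0
(np.float64(0.43569452936179187), np.float64(0.3126775688277242), 0.12) -> [-0.024  -0.0002  0.0924]
(np.float64(0.43569452936179187), np.float64(0.3126775688277242), 0.026) -> [-0.0241 -0.0004  0.1864]
```

```bash
python3 -m pendant '[[[0,0,-0.1],[-0.01,0,0.03],1],[[0,0,-0.22],[-0.02,0,0.06],1],[[0,0,-0.35],[-0.024,0,0.09],1],[[0,0,-0.35],[-0.024,0,0.09],1],[[0,0,-0.35],[-0.024,0,0.09],1]]'
python3 -c "
from h import *
to((.435,.3125,.07),(.435,.3125,.026));d=snap('wrist','w2.png')"
```

```text
clock: 2.85
tool_pos: [0.4377, 0.3105, 0.1248]
eef_rot: [0.773, -0.634, 0.001, 0.0]
contact_force: [0.3, -0.0, -0.1]
opening: 0.998
pos [0.4377 0.3105 0.1248] x [ 0.196 -0.981  0.001] t 2.85 F [ 0.3 -0.  -0.1] op 0.998
(0.435, 0.3125, 0.07) -> [-0.0026  0.0023  0.0548]
(0.435, 0.3125, 0.026) -> [-0.0027  0.0023  0.0988]
```

View pics/w2.png

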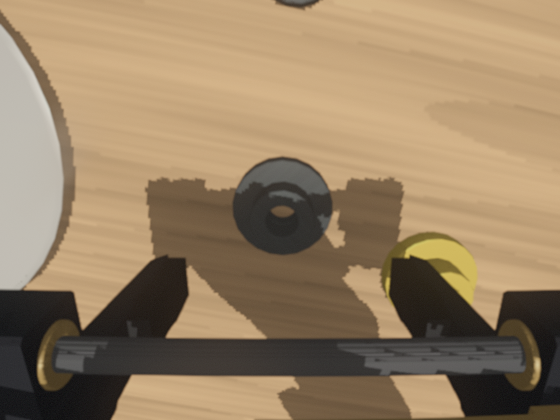

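The close view shows the disc centred at (282,206), spanning 233–332 by 157–254, with the bore at (282,213).

```bash
python3 -c "
from h import *
p=atz('w2',(282,206),.010);print(p,atz('w2',(282,209),.04),atz('w2',(233,206),.012),atz('w2',(332,206),.012))
to((p[0],p[1],.026))"
```

```text
[0.43625093 0.31407848 0.01      ] [0.44399717 0.31514931 0.04      ] [0.43017795 0.34781535 0.012     ] [0.44374793 0.27985663 0.012     ]
pos [0.4381 0.311  0.1254] x [ 0.196 -0.981  0.   ] t 2.9 F [-0.8 -0.8 -0.5] op 1.002
(np.float64(0.4362509270464536), np.float64(0.31407847626470525), 0.026) -> [-0.0034  0.0014  0.0994]
```

```bash
python3 -m pendant '[[[0,0,0],[-0.003,0.001,0.04],1],[[0,0,0],[-0.003,0.001,0.07],1],[[0,0,0],[-0.003,0.001,0.09],1],[[0,0,0],[-0.003,0.001,0.098],1],[[0,0,0],[-0.003,0.001,0.098],0.7],[[0,0,0],[-0.003,0.001,0.098],0.3],[[0,0,0],[-0.003,0.001,0.098],0.3],[[0,0,0],[-0.003,0.001,0.098],0.3],[[0,0,0],[-0.003,0.001,0.098],0.3],[[0,0,0],[-0.003,0.001,0.098],0.3]]' 30
```

```text
clock: 3.9
tool_pos: [0.4356, 0.3147, 0.0261]
eef_rot: [0.775, -0.632, 0.0, -0.0]
contact_force: [1.2, -4.2, 1.6]
opening: 0.479
```

```bash
python3 -m pendant '[[[0,0,0],[0,0,-0.015],0.3],[[0,0,0],[0,0,-0.05],0.3],[[0,0,0],[0,0,-0.1],0.3],[[0,0,0],[0,0,-0.15],0.3],[[0,0,0],[0,0,-0.2],0.3],[[0,0,0],[0,0,-0.235],0.3],[[0,0,0],[0,0,-0.235],0.3]]'
python3 -c "
from h import *
to((.5723,.0295,.262));print(np.round(r.get_state()['q'],2))"
```

```text
clock: 4.6
tool_pos: [0.4373, 0.3164, 0.2651]
eef_rot: [0.775, -0.632, 0.001, -0.004]
contact_force: [-0.3, 0.3, -4.5]
opening: 0.465
pos [0.4373 0.3164 0.2651] x [ 0.2   -0.98  -0.004] t 4.6 F [-0.3  0.3 -4.5] op 0.465
(0.5723, 0.0295, 0.262) -> [ 0.3081 -0.0749  0.0024]
[-0.53  0.56 -0.3   1.81  0.22  0.8  -2.3 ]
```

```bash
python3 -m pendant '[[[0,0,0.04],[0.04,-0.01,0],0.3],[[0,0,0.08],[0.08,-0.02,0],0.3],[[0,0,0.12],[0.12,-0.03,0],0.3],[[0,0,0.17],[0.16,-0.04,0],0.3],[[0,0,0.22],[0.2,-0.05,0],0.3],[[0,0,0.28],[0.24,-0.06,0],0.3],[[0,0,0.35],[0.27,-0.07,0],0.3],[[0,0,0.35],[0.295,-0.075,0],0.3],[[0,0,0.35],[0.308,-0.075,0],0.3],[[0,0,0.35],[0.308,-0.075,0],0.3]]'
python3 - <<'E'
from h import *
to((.5723,.0295,.25))
for n in('top','side','wrist'): snap(n,n+'2.png')
print(proj('top2',r.get_state()['tool_pos']),proj('side2',r.get_state()['tool_pos']))
a,b,w=[cv2.imread(f'pics/{n}2.png') for n in('top','side','wrist')]
h=np.zeros((600,800,3),np.uint8)
h[:300,:400]=cv2.resize(a[150:240,190:310],(400,300),interpolation=2)
h[:300,400:]=cv2.resize(b[140:245,190:330],(400,300),interpolation=2)
h[300:,:400]=cv2.resize(w,(400,300))
h[300:,400:]=cv2.resize(w[150:330,160:400],(400,300))
cv2.imwrite('pics/c2.png',h)
E
```

```text
clock: 5.6
tool_pos: [0.5695, 0.0255, 0.2589]
eef_rot: [-0.652, 0.759, 0.001, -0.002]
contact_force: [-0.4, 1.2, -4.7]
opening: 0.465
pos [0.5695 0.0255 0.2589] x [-0.151 -0.989  0.003] t 5.6 F [-0.4  1.2 -4.7] op 0.465
(0.5723, 0.0295, 0.25) -> [-0.0044 -0.0022  0.0089]
[[244.29350284 194.77135692]] [[259.72908831 186.24870288]]
```

View pics/c2.png

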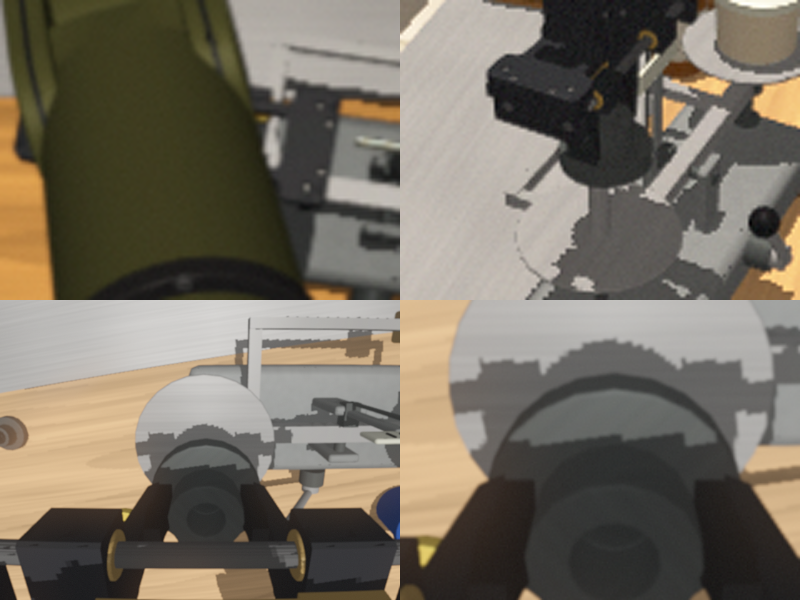

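The weight hangs just above the stem. In the wrist view the plate outline spans columns 189–385 with its top at row 105, and the disc spans columns 214–362 with its top at row 195. In the side view the stem axis is at column 260.4 and the disc centre at 261.8.

Run:
```python
from h import *
from scipy.optimize import least_squares
s=r.get_state(); th=np.linspace(0,2*np.pi,721)
def ext(f,c,R,z):
    u=proj(f,np.c_[c[0]+R*np.cos(th),c[1]+R*np.sin(th),np.full(721,z)]); return np.array([u[:,0].min(),u[:,0].max(),u[:,1].min()])
pl=least_squares(lambda c:ext('wrist2',c,.065,.159)-[189.5,384.8,105],[.57,.03]);
zb=s['tool_pos'][2]-.026
w=least_squares(lambda c:ext('wrist2',c,.035,zb)-[214,362,195],[.57,.03])
print('plate',pl.x,pl.fun,'weight',w.x,w.fun,'tool',s['tool_pos'])
# plate top edge refinement + stem/weight in side
print('side proj of plate-centre stem',proj('side2',[*pl.x,.19]),'fit stem',proj('side2',[.5723,.0295,.19]),'weight',proj('side2',[*w.x,zb+.008]),proj('side2',[*s['tool_pos'][:2],zb+.008]))
```

```text
plate [0.57334262 0.03011428] [ 0.04810008 -0.04807494 -0.00689451] weight [0.56799622 0.03023908] [ 1.27006506 -1.26992254 -0.15548356] tool [0.56954875 0.03036897 0.26020631]
side proj of plate-centre stem [[258.68151066 211.19177601]] fit stem [[259.22773106 211.12045546]] weight [[260.58532999 193.09288221]] [[259.87316185 192.97711034]]
```

```bash
python3 -m pendant '[[[0,0,0],[-0.0007,-0.0045,0.005],0.3],[[0,0,0],[-0.0007,-0.0045,0.012],0.3],[[0,0,0],[-0.0007,-0.0045,0.018],0.3],[[0,0,0],[-0.0007,-0.0045,0.022],0.3],[[0,0,0],[-0.0007,-0.0045,0.025],0.3],[[0,0,0],[-0.0007,-0.0045,0.027],0.3],[[0,0,0],[-0.0007,-0.0045,0.029],0.3],[[0,0,0],[-0.0007,-0.0045,0.031],0.3],[[0,0,0],[-0.0007,-0.0045,0.031],0.3]]'
python3 - <<'E'
from h import *
to((.574,.0301,.186))
b=snap('side','side3.png')['image'][:,:,::-1]
cv2.imwrite('pics/c3.png',cv2.resize(b[150:250,200:320],(720,600),interpolation=2))
E
```

```text
clock: 6.65
tool_pos: [0.5751, 0.0281, 0.2297]
eef_rot: [-0.653, 0.758, 0.0, -0.0]
contact_force: [0.2, 0.3, -5.9]
opening: 0.465
pos [0.5751 0.0281 0.2297] x [-0.148 -0.989  0.   ] t 6.65 F [ 0.2  0.3 -5.9] op 0.465
(0.574, 0.0301, 0.186) -> [-0.0018  0.0014  0.0437]
```

View pics/c3.png

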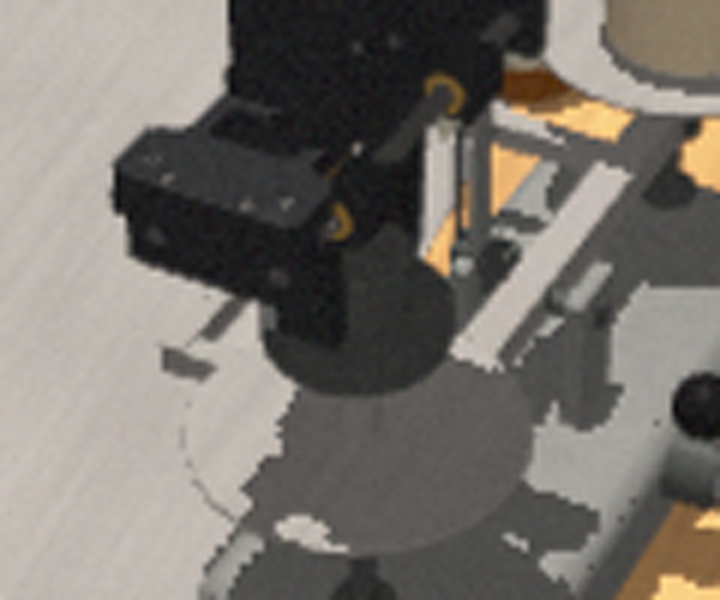

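The weight's disc (columns 260–455) is centred over the plate (180–535), and no upward force shows. I'll lower gently.

```bash
python3 -m pendant '[[[0,0,0],[0,0,0.002],0.3],[[0,0,0],[0,0,0.004],0.3],[[0,0,0],[0,0,0.006],0.3],[[0,0,0],[0,0,0.008],0.3],[[0,0,0],[0,0,0.008],0.3]]'
python3 -c "
from h import *
to()"
```

```text
clock: 7.2
tool_pos: [0.575, 0.0281, 0.2214]
eef_rot: [-0.653, 0.758, 0.0, -0.0]
contact_force: [-0.6, -0.4, -4.5]
opening: 0.465
pos [0.575  0.0281 0.2214] x [-0.148 -0.989  0.   ] t 7.2 F [-0.6 -0.4 -4.5] op 0.465
```

```bash
python3 -m pendant '[[[0,0,0],[0,0,0.005],0.3],[[0,0,0],[0,0,0.01],0.3],[[0,0,0],[0,0,0.015],0.3],[[0,0,0],[0,0,0.02],0.3],[[0,0,0],[0,0,0.025],0.3],[[0,0,0],[0,0,0.03],0.3],[[0,0,0],[0,0,0.032],0.3],[[0,0,0],[0,0,0.032],0.3]]'
python3 -c "
from h import *
to()"
```

```text
clock: 8.0
tool_pos: [0.575, 0.0281, 0.1895]
eef_rot: [-0.653, 0.758, 0.0, -0.0]
contact_force: [-0.3, -0.3, -4.9]
opening: 0.464
pos [0.575  0.0281 0.1895] x [-0.148 -0.989  0.   ] t 8.0 F [-0.3 -0.3 -4.9] op 0.464
```

```bash
python3 -m pendant '[[[0,0,0],[0,0,0.001],0.3],[[0,0,0],[0,0,0.002],0.3],[[0,0,0],[0,0,0.003],0.3],[[0,0,0],[0,0,0.004],0.3],[[0,0,0],[0,0,0.004],0.3]]'
```

```text
clock: 8.5
tool_pos: [0.5754, 0.0281, 0.1861]
eef_rot: [-0.653, 0.758, -0.0, 0.0]
contact_force: [-0.3, -0.1, -1.5]
opening: 0.464
```

Contact has begun, as the load fell from 4.9 to 1.5 N. I'll go one more millimetre, then release slowly.

```bash
python3 -m pendant '[[[0,0,0],[0,0,0.001],0.3],[[0,0,0],[0,0,0.001],0.3]]'
python3 -m pendant '[[[0,0,0],[0,0,0],0.5],[[0,0,0],[0,0,0],0.56],[[0,0,0],[0,0,0],0.62],[[0,0,0],[0,0,0],0.7],[[0,0,0],[0,0,0],0.8],[[0,0,0],[0,0,0],0.8],[[0,0,0],[0,0,-0.02],0.8],[[0,0,0],[0,0,-0.06],0.8],[[0,0,0],[0,0,-0.1],0.8],[[0,0,0],[0,0,-0.1],0.8]]'
python3 - <<'E'
from h import *
to((.4569,-.0392,.30),(.4569,-.0392,.14))
for n in('side','wrist'): snap(n,n+'4.png')
b,w=[cv2.imread(f'pics/{n}4.png') for n in('side','wrist')]
h=np.hstack([cv2.resize(b[140:245,190:330],(400,300),interpolation=2),cv2.resize(w,(400,300))])
cv2.imwrite('pics/c4.png',h)
E
```

```text
clock: 8.7
tool_pos: [0.5754, 0.0282, 0.1852]
eef_rot: [-0.653, 0.758, -0.0, 0.0]
contact_force: [-0.9, -0.7, 0.6]
opening: 0.466
clock: 9.7
tool_pos: [0.5785, 0.0287, 0.2902]
eef_rot: [-0.653, 0.758, -0.003, 0.005]
contact_force: [-0.5, 0.5, 0.3]
opening: 0.802
pos [0.5785 0.0287 0.2902] x [-0.148 -0.989 -0.003] t 9.7 F [-0.5  0.5  0.3] op 0.802
(0.4569, -0.0392, 0.3) -> [ 0.0852  0.1101 -0.0113]
(0.4569, -0.0392, 0.14) -> [0.0856 0.1119 0.1487]
```

View pics/c4.png

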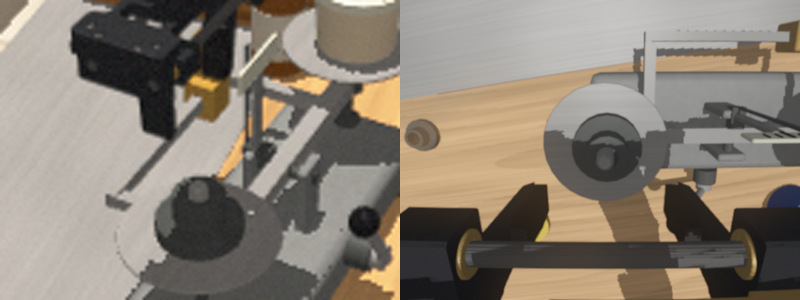

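The weight is seated over the stem (side crop: hub at (200,205), stem poking out; final underside z ≈ 0.159). Next is the lever.

```bash
python3 -m pendant '[[[0,0,0],[0.03,0.04,0],0.6],[[0,0,0],[0.06,0.08,0],0.6],[[0,0,0],[0.0855,0.111,0],0.6],[[0,0,0],[0.0855,0.111,0.03],0.6],[[0,0,0],[0.0855,0.111,0.06],0.6],[[0,0,0],[0.0855,0.111,0.08],0.6],[[0,0,0],[0.0855,0.111,0.08],0.6],[[0,0,0],[0.0855,0.111,0.08],0.6]]'
python3 - <<'E'
from h import *
to((.4569,-.0392,.138))
w=snap('wrist','w5.png')['image'][:,:,::-1]; print(proj('w5',[.4569,-.0392,.145]))
b=snap('side','side5.png')['image'][:,:,::-1]; 
cv2.imwrite('pics/c5.png',np.hstack([cv2.resize(w,(400,300)),cv2.resize(b[140:260,220:380],(400,300))]))
E
```

```text
clock: 10.6
tool_pos: [0.4522, -0.04, 0.2043]
eef_rot: [-0.653, 0.757, 0.001, -0.001]
contact_force: [-0.3, -0.2, 0.2]
opening: 0.597
pos [ 0.4522 -0.04    0.2043] x [-0.147 -0.989  0.   ] t 10.6 F [-0.3 -0.2  0.2] op 0.597
(0.4569, -0.0392, 0.138) -> [-0.0015 -0.0047  0.0662]
[[286.03698283 227.41765936]]
```

View pics/c5.png

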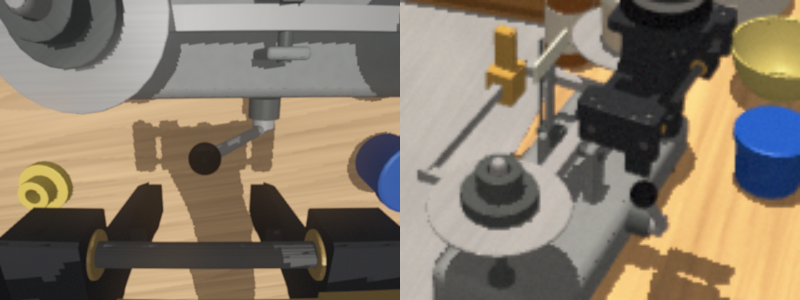

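The wrist view shows the ball at about (286,221) and I predicted (286,227), so it sits between the fingers. I'll descend and swing.

```bash
python3 -m pendant '[[[0,0,0],[0,-0.007,0.03],0.6],[[0,0,0],[0,-0.007,0.055],0.6],[[0,0,0],[0,-0.007,0.066],0.6],[[0,0,0],[0,-0.007,0.066],0.6],[[0,0,0],[0.02,-0.007,0.066],0.6],[[0,0,0],[0.04,-0.007,0.063],0.6],[[0,0,0],[0.06,-0.007,0.06],0.6],[[0,0,0],[0.08,-0.007,0.06],0.6],[[0,0,0],[0.1,-0.007,0.063],0.6],[[0,0,0],[0.115,-0.007,0.066],0.6]]'
python3 -m pendant '[[[0,0,0],[0.012,0,0],0.6],[[0,0,0],[0.018,0,0],0.6],[[0,0,0],[0.024,0,0],0.6],[[0,0,0],[0.024,0,0],0.6]]'
python3 -c "
from h import *
to()"
```

```text
clock: 11.7
tool_pos: [0.4444, -0.1556, 0.1405]
eef_rot: [-0.653, 0.758, -0.002, 0.002]
contact_force: [1.7, 2.3, -0.7]
opening: 0.602
clock: 12.1
tool_pos: [0.4394, -0.1792, 0.1392]
eef_rot: [-0.653, 0.758, -0.0, 0.0]
contact_force: [-0.1, 1.0, 1.7]
opening: 0.601
pos [ 0.4394 -0.1792  0.1392] x [-0.148 -0.989  0.001] t 12.1 F [-0.1  1.   1.7] op 0.601
```

```bash
python3 -m pendant '[[[0,0,0],[0.002,0,0],0.6],[[0,0,0],[0.004,0,0],0.6],[[0,0,0],[0.006,0,0],0.6],[[0,0,0],[0.006,0,0],0.6]]'
python3 -c "
from h import *
to()"
```

```text
clock: 12.5
tool_pos: [0.4393, -0.1806, 0.1388]
eef_rot: [-0.655, 0.756, 0.001, 0.002]
contact_force: [1.7, 8.1, 0.6]
opening: 0.599
pos [ 0.4393 -0.1806  0.1388] x [-0.143 -0.99  -0.004] t 12.5 F [1.7 8.1 0.6] op 0.599
```

```bash
python3 -m pendant '[[[0,0,0],[-0.015,0,0],0.6],[[0,0,0],[-0.015,0,0],0.6],[[0,0,0],[-0.015,0,-0.05],0.6],[[0,0,0],[-0.015,0,-0.1],0.6],[[0,0,0],[-0.015,0,-0.15],0.6],[[0,0,0],[-0.015,0,-0.19],0.6],[[0,0,0],[-0.015,0,-0.19],0.6]]'
python3 - <<'E'
from h import *
to((.65,-.204,.31),(.65,-.204,.165))
snap('side','side6.png');snap('top','top6.png')
b=cv2.imread('pics/side6.png');a=cv2.imread('pics/top6.png')
cv2.imwrite('pics/c6.png',np.hstack([cv2.resize(b[120:240,220:380],(440,330),interpolation=2),cv2.resize(a[150:255,265:370],(330,330),interpolation=2)]))
E
```

```text
clock: 13.2
tool_pos: [0.4431, -0.1713, 0.3339]
eef_rot: [-0.652, 0.758, -0.005, 0.002]
contact_force: [0.1, 0.4, -0.2]
opening: 0.601
pos [ 0.4431 -0.1713  0.3339] x [-0.149 -0.989  0.003] t 13.2 F [ 0.1  0.4 -0.2] op 0.601
(0.65, -0.204, 0.31) -> [ 0.0014 -0.2092  0.0261]
(0.65, -0.204, 0.165) -> [ 0.001  -0.2076  0.1711]
```

View pics/c6.png

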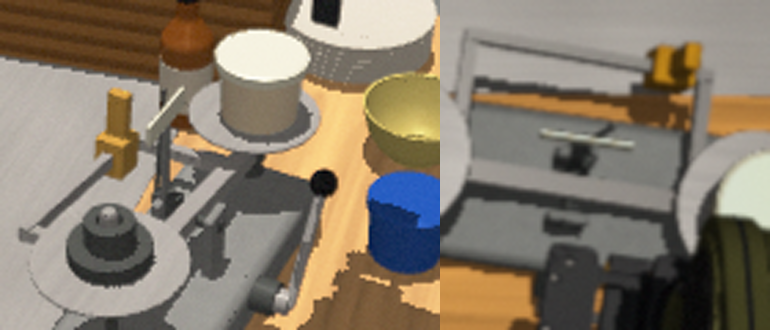

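The lever now leans fully to the -y side, with the ball at side-view pixel (337.5,186). The poise is still at its tub end, with its grip at top-view pixel (344.6,167.5).

Run:
```python
from h import *
print(proj('side6',[.4395,-.1675,.145]))
p=atz('top6',(344.6,167.5),.174);print(p)
S=np.array([.552,-.119]);c,s=np.cos(-.148),np.sin(-.148)
print('scale',np.array([[c,s],[-s,c]])@(p[:2]-S))
to((.65,-.204,.31),(.65,-.204,.165))
```

```text
[[337.39590977 187.21564386]]
[ 0.65066031 -0.20694042  0.174     ]
scale [ 0.11054947 -0.07243058]
pos [ 0.4402 -0.1707  0.3293] x [-0.149 -0.989  0.001] t 13.3 F [-0.3 -0.7 -0.4] op 0.602
(0.65, -0.204, 0.31) -> [ 0.0017 -0.2124  0.0196]
(0.65, -0.204, 0.165) -> [ 0.0015 -0.2122  0.1646]
```

```bash
python3 -m pendant '[[[0,0,0],[0,-0.05,0],0.4],[[0,0,0],[0.001,-0.1,0],0.4],[[0,0,0],[0.002,-0.15,0],0.4],[[0,0,0],[0.003,-0.19,0],0.4],[[0,0,0],[0.003,-0.213,0],0.4],[[0,0,0],[0.003,-0.213,0.03],0.4],[[0,0,0],[0.003,-0.213,0.07],0.4],[[0,0,0],[0.003,-0.213,0.1],0.4],[[0,0,0],[0.003,-0.213,0.11],0.4],[[0,0,0],[0.003,-0.213,0.11],0.4]]'
python3 - <<'E'
from h import *
to((.6507,-.2069,.158))
w=snap('wrist','w7.png')['image'][:,:,::-1]
b=snap('side','side7.png')['image'][:,:,::-1]; 
cv2.imwrite('pics/c7.png',np.hstack([cv2.resize(w,(400,300)),cv2.resize(b[120:240,220:380],(400,300))]))
E
```

```text
clock: 14.3
tool_pos: [0.649, -0.2041, 0.2158]
eef_rot: [-0.653, 0.757, 0.002, -0.002]
contact_force: [-0.2, -0.3, 0.4]
opening: 0.4
pos [ 0.649  -0.2041  0.2158] x [-0.147 -0.989  0.   ] t 14.3 F [-0.2 -0.3  0.4] op 0.4
(0.6507, -0.2069, 0.158) -> [ 0.0025 -0.0025  0.0578]
```

View pics/c7.png

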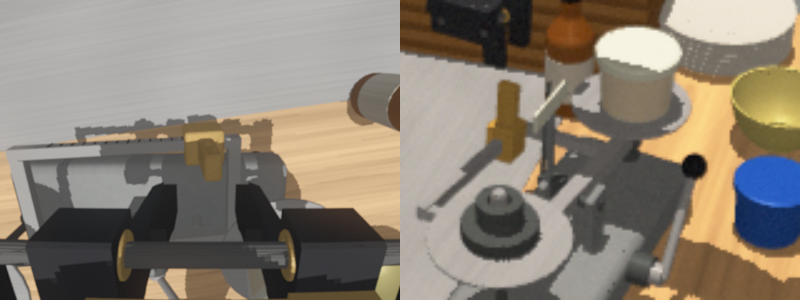

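The grip stands between the fingers (left panel, (208,150)). I'll descend and push the poise to about 0.075.

```bash
python3 -m pendant '[[[0,0,0],[0.002,-0.002,0.03],0.4],[[0,0,0],[0.002,-0.002,0.058],0.4],[[0,0,0],[0.002,-0.002,0.058],0.4],[[0,0,0],[-0.01,-0.002,0.058],0.4],[[0,0,0],[-0.025,-0.002,0.058],0.4],[[0,0,0],[-0.04,-0.002,0.058],0.4],[[0,0,0],[-0.055,-0.002,0.058],0.4],[[0,0,0],[-0.07,-0.002,0.058],0.4],[[0,0,0],[-0.08,-0.002,0.058],0.4],[[0,0,0],[-0.086,-0.002,0.058],0.4]]'
python3 -m pendant '[[[0,0,0],[0,0,0],0.4],[[0,0,0],[0.011,0,0],0.4],[[0,0,0],[0.011,0,0],0.4],[[0,0,0],[0.011,0,-0.05],0.4],[[0,0,0],[0.011,0,-0.1],0.4],[[0,0,0],[0.011,0.05,-0.13],0.4],[[0,0,0],[0.011,0.1,-0.14],0.4],[[0,0,0],[0.011,0.11,-0.14],0.4],[[0,0,0],[0.011,0.11,-0.14],0.4],[[0,0,0],[0.011,0.11,-0.14],0.4]]'
python3 - <<'E'
from h import *
to()
w=snap('wrist','w8.png')['image'][:,:,::-1]
b=snap('side','side8.png')['image'][:,:,::-1];a=snap('top','top8.png')
print(proj('w8',[.554,-.119,.233]),proj('w8',[[.58+.035*.147,-.123+.035*.989,.235],[.58-.035*.147,-.123-.035*.989,.235]]))
cv2.imwrite('pics/c8.png',np.hstack([w,cv2.resize(b[120:240,250:310],(210,420))]))
E
```

```text
clock: 15.4
tool_pos: [0.6659, -0.1171, 0.161]
eef_rot: [-0.654, 0.757, 0.0, 0.0]
contact_force: [-0.3, -1.8, 1.3]
opening: 0.4
clock: 16.4
tool_pos: [0.5556, -0.1148, 0.301]
eef_rot: [-0.652, 0.758, -0.0, 0.0]
contact_force: [0.2, 0.5, -0.5]
opening: 0.401
pos [ 0.5556 -0.1148  0.301 ] x [-0.149 -0.989  0.   ] t 16.4 F [ 0.2  0.5 -0.5] op 0.401
[[296.17231042 231.02736844]] [[234.40063498 188.79936974]
 [358.98657427 188.65488757]]
```

View pics/c8.png

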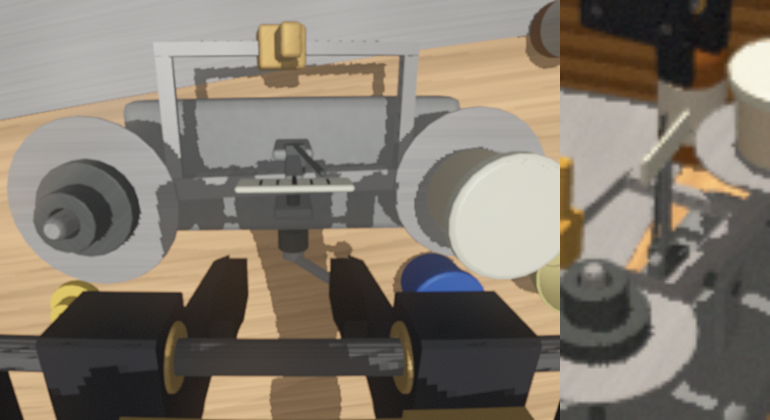

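The wrist view from above shows the whole scale. The index plate spans columns 235–353 at row 187 with its middle mark near 295. The pointer tip is at about (322,176), about 15 mm toward the tub, so the tub side is on its stop. The poise must go further out. My 12 views are used up, so from here I'll read pixels numerically.

Run:
```python
from h import *
g=cv2.imread('pics/w8.png',0)
for y in range(164,194,2): print(y,*['%3d'%v for v in g[y,256:344:2]])
to((.6659,-.1171,.301))
print(np.round(atz('w8',(291,26),.185),4))
```

```text
164 122  93  85  86  85  86  86  86  87  87  87  86  87  87  80  76  84  81  82  81  81  81  82  97  97  87  80  65  60  59  60  70  85  87  89 116 108 101 105 128 129 126 113 102
166 136  96  86  85  86  87  87  88  86  88  87  86  85  88  81  77  81  82  83  82  83  81  81  86  85  85  86  81  66  58  59  57  72  84  86  86  85  86  87  89  86  85  87  86
168  94  87  86  85  87  86  86  85  87  86  86  86  87  87  78  77  81  83  82  82  82  81  79  66  65  82  86  88  83  64  58  58  57  69  82  87  89  90  90  91  92  91  92  91
170  85  87  90  90  87  87  85  84  84  87  89  88  88  89  79  78  81  82  83  82  81  80  81  68  64  85  88  90  91  85  62  57  62  69  78  90  96  94  95  94  94  97 100 104
172  81  88  91  90  89  86  85  86  89  89  91  90  90  88  81  76  80  80  80  80  80  80  79  69  74 110 117 118 123 114  81  61  73  94  89 104 116 103 103 104 116 140 142 154
174  99 109 112 113 115 119 125 127 130 135 137 140 143 143 127  81  82  85  80  75  82  87  86  90 130 163 167 167 168 152  99  83  79  96  92  94 104  96  95  98 100 111 122 163
176 161 167 167 168 
[... 1070 characters left out ...]
5 205 205 205 206 207 206 207 208 207 208 207 207 208 209 208 208 208 210 209 210 209 210 210 210 210 211 211 211 211 211 211 211 211 212 211 212 212 212 211 212 212 212
190 209 210 209 209 208 208 207 208 207 207 207 206 205 205 204 204 204 203 203 202 201 201 201 201 201 200 200 199 198 198 198 199 198 197 196 194 194 193 193 193 192 191 190 189
192 161 161 160 161 160 157 154 152 153 153 152 151 149 145 143 141 140 141 139 137 133 129 129 129 129 126 126 125 122 121 121 120 120 119 117 115 112 112 123 141 144 146 147 147
pos [ 0.5561 -0.1143  0.3002] x [-0.148 -0.989 -0.   ] t 16.55 F [ 0.6 -0.2 -0.1] op 0.403
(0.6659, -0.1171, 0.301) -> [-0.0135 -0.109  -0.0007]
[ 0.6705 -0.1335  0.185 ]
```

Run:
```python
from h import *
def L(xs,y,z): c,s=np.cos(-.148),np.sin(-.148); return [.552+c*xs-s*y,-.119+s*xs+c*y,z]
for xs in(.014,.04,.046):
  for th in(0,.14): print(xs,th,[proj('w8',L(xs,-h*np.sin(th),.115+h*np.cos(th)))[0].round(0).tolist() for h in(.02,.06,.1,.118)])
print('plate top +x edge',proj('w8',[L(.036,-.035,.235),L(.036,.035,.235),L(.022,0,.235),L(.036,0,.235),L(.036,0,.2)]).round(1))
g=cv2.imread('pics/w8.png',0)
for y in range(134,164,2): print(y,*['%3d'%v for v in g[y,270:322:2]])
```

```text
0.014 0 [[294.0, 173.0], [295.0, 186.0], [296.0, 202.0], [297.0, 212.0]]
0.014 0.14 [[298.0, 173.0], [307.0, 186.0], [318.0, 202.0], [325.0, 211.0]]
0.04 0 [[294.0, 142.0], [295.0, 150.0], [296.0, 161.0], [297.0, 167.0]]
0.04 0.14 [[298.0, 142.0], [307.0, 150.0], [319.0, 161.0], [326.0, 167.0]]
0.046 0 [[294.0, 134.0], [295.0, 142.0], [296.0, 151.0], [297.0, 157.0]]
0.046 0.14 [[298.0, 134.0], [307.0, 141.0], [320.0, 151.0], [327.0, 156.0]]
plate top +x edge [[360.1 175.3]
 [234.1 175.4]
 [297.  199.4]
 [297.1 175.3]
 [295.9 162.7]]
134 155 154 155 154 156 157 156 155 155 155 156 155 155 156 155 156 156 156 156 155 155 155 156 155 157 155
136 154 155 155 155 156 157 156 157 156 156 157 157 156 156 156 156 156 156 156 155 155 155 155 155 156 156
138 155 154 155 148 138 138 138 138 137 136 135 136 134 133 132 133 132 129 132 148 156 154 155 155 155 155
140 154 156 149 109  88  87  88  88  87  84  86  85  85  85  84  83  84  84  85 116 153 154 153 154 155 154
142 154 154 138  87  83  84  83  84  83  81  80  76  77  75  77  76  78  81  80  92 144 155 153 153 154 155
144 155 154 123  83  
[... 358 characters left out ...]
  83  60  59  64  86 130 140 130 135 153 154 153 154
152 153 133 138 157 156 158 159 149 105 103 105 103 103  99  78  60  60  67 112 154 152 131 149 155 154 153
154 152 131 141 161 161 163 162 155 107  97  97  96  95  94  90  76  60  60  68 133 150 130 149 154 153 153
156 152 134 132 150 153 153 153 147  96  82  83  82  83  81  83  89  74  59  59  76 114 126 149 155 155 154
158 141 137 128 134 138 139 139 127  82  82  82  82  82  82  81  90  94  71  60  57  65 110 149 150 150 147
160 112 119 107 104 104 106 107  97  79  81  83  82  81  82  80  88 100  92  68  58  58  71 105 104 101  98
162  91  85  85  87  85  86  86  78  76  81  83  81  81  81  82  85  98  97  83  67  58  58  58  69  82  87
```

```bash
python3 -m pendant '[[[0,0,0],[0,-0.05,0],0.4],[[0,0,0],[0,-0.1,0],0.4],[[0,0,0],[0,-0.11,0.03],0.4],[[0,0,0],[0,-0.11,0.08],0.4],[[0,0,0],[0,-0.11,0.12],0.4],[[0,0,0],[0,-0.11,0.14],0.4],[[0,0,0],[0,-0.11,0.14],0.4],[[0,0,0],[-0.01,-0.11,0.14],0.4],[[0,0,0],[-0.022,-0.11,0.14],0.4],[[0,0,0],[-0.034,-0.11,0.14],0.4]]'
python3 -m pendant '[[[0,0,0],[-0.011,0,0],0.4],[[0,0,0],[-0.011,0,0],0.4],[[0,0,0],[0,0,0],0.4],[[0,0,0],[0,0,0],0.4],[[0,0,0],[0,0,-0.05],0.4],[[0,0,0],[0.01,0.01,-0.1],0.4],[[0,0,0],[0.02,0.06,-0.13],0.4],[[0,0,0],[0.03,0.1,-0.14],0.4],[[0,0,0],[0.034,0.11,-0.14],0.4],[[0,0,0],[0.034,0.11,-0.14],0.4]]'
cat > look.py <<'E'
from h import *
import sys
to(); n='w'+sys.argv[1]
g=cv2.cvtColor(snap('wrist',n+'.png')['image'],cv2.COLOR_RGB2GRAY)
for y in list(range(142,176,3))+[178,181]: print(y,*['%3d'%v for v in g[y,264:330:2]])
E
python3 look.py 9
```

```text
clock: 17.55
tool_pos: [0.6697, -0.0961, 0.1626]
eef_rot: [-0.653, 0.758, -0.001, 0.0]
contact_force: [-1.6, -2.6, -1.4]
opening: 0.404
clock: 18.55
tool_pos: [0.5532, -0.1159, 0.3021]
eef_rot: [-0.652, 0.759, -0.001, -0.0]
contact_force: [0.3, 0.1, 0.2]
opening: 0.403
pos [ 0.5532 -0.1159  0.3021] x [-0.151 -0.989  0.002] t 18.55 F [0.3 0.1 0.2] op 0.403
142 158 159 159 155 113  87  87  89  93  93  95  79  61  65  90  96  96  90  86  87  87  86 130 157 158 157 159 157 157 157 157 158 159
145 158 158 159 145  98  93  95  92 107 113 107  74  61  78 109 111 112 110 106 108 106 105 107 149 158 158 158 157 159 157 157 158 158
148 158 157 157 135 142 150 152 144 113 106  77  62  64  95 110 110 109 129 158 160 160 160 146 135 157 158 158 157 157 156 157 157 158
151 158 157 155 131 153 164 164 161 117  77  63  61  66  92  97  97 102 127 161 164 163 162 146 131 156 159 159 157 156 155 155 156 156
154 159 159 155 134 137 145 148 140  93  61  61  62  74  87  85  86  85 112 147 150 145 147 137 138 157 158 158 156 156 156 156 156 156
157 119 139 125 124 115 105 106  94  79  61  61  65  82  85  8
[... 461 characters left out ...]
  89  93  93  94  93
169 104 102 103 107 108 109 101  93 101  86  77  86  87  84  83  86  88  84  99 114 115 116 115 117 115 114 115 116 116 116 117 115 115
172 175 175 175 176 177 175 171 138 113 104 121 126 110  61  72 127 136 126 145 175 174 172 171 171 170 162 159 163 166 166 164 160 155
175 132 133 134 133 128 101 114 129 129 123 127 127 105  47  53 113 128 125 125 128 127 105  85 122 127 124 124 125 125 108  66 107 124
178 127 127 127 126 112  63 109 123 125 127 127 125  99  55  59 110 127 127 126 124 126 112  66 111 128 127 127 128 128 126  84  87 125
181 161 159 157 160 162 156 163 167 168 169 169 170 168 164 165 169 175 175 177 177 177 178 176 178 181 182 182 183 185 185 186 186 187
```

```bash
python3 -m pendant '[[[0,0,0],[0,0,0],0.4],[[0,0,0],[0,0,0],0.4],[[0,0,0],[0,0,0],0.4],[[0,0,0],[0,0,0],0.4],[[0,0,0],[0,0,0],0.4]]'
sed -i 's/range(142,176,3)/range(145,172,3)/;s/\[178,181\]/[174,176,178]/' look.py; python3 look.py 10
```

```text
clock: 19.1
tool_pos: [0.5553, -0.1138, 0.3005]
eef_rot: [-0.653, 0.757, 0.0, -0.0]
contact_force: [-0.3, -0.5, -0.2]
opening: 0.406
pos [ 0.5553 -0.1138  0.3005] x [-0.147 -0.989 -0.   ] t 19.1 F [-0.3 -0.5 -0.2] op 0.406
145 161 163 163 162 162 149  93  89  89  91 100 102 101  83  64  70  96  99 100  95  88  89  88  92 140 161 161 162 162 161 162 161 161
148 164 163 162 162 161 133  97 102 101 100 111 115 112  78  63  79 111 115 114 112 111 110 108 108 114 155 162 161 162 161 161 160 160
151 163 161 162 161 159 134 151 159 160 146 112 111  77  62  64  89 113 114 113 133 163 165 166 164 149 143 163 162 162 161 160 160 160
154 163 163 162 161 159 133 153 167 168 161 120  77  64  63  63  88  98  99 103 134 166 166 167 165 147 136 161 163 161 161 159 159 160
157 162 162 160 160 156 136 145 150 151 148 106  72  62  63  66  84  89  88  87 124 153 152 142 148 139 143 162 162 159 156 157 161 159
160 107 107 105 128 106 104 102 107 107 106  86  62  63  61  71  86  88  88  86  93  97  99  98  97  99 106 108 106  93  92 110 138 161
163  92  92  92  93  92  92  93  93  93  93 101  71  61  63  76  87  88  88  85  86  90  92  93  92  91  92  91  92  92  93  91 114 149
166  92  93  93  94  93  93  93  92  93  92  71  62  62  63  84  87  88  88  88  85  92  92  92  90  91  92  90  90  91  92  90  91  98
169  94  95  93  89  89  91  90  93  94  94  69  61  60  67  84  87  87  88  87  87  88  92  93  95  96  97  97  91  91  90  95  96  98
174 178 178 177 179 179 179 180 179 178 165 103 105  94  88  92  80  81  89  99  96 137 179 180 180 179 161 101 100  99 105 139 112 101
176 181 180 181 180 181 182 182 180 180 178 136 101 111 132 125  71  52 109 144 139 138 176 179 179 180 162 105 104 104 104 106 105 105
178 146 149 147 148 148 148 148 139 137 148 142 126 129 133 125  65  38  98 135 133 130 136 137 133 120 123 124 124 124 124 124 120  97
```

The pointer tip is at column 286 and the mark at 294.7, so the beam tilts about -0.04 rad. That means about 6 mm back toward the tub. While pushed, the beam leans to its stop and the grip shifts about 6 mm, so I allow for that.

```bash
python3 -m pendant '[[[0,0,0],[-0.01,-0.05,0],0.4],[[0,0,0],[-0.02,-0.1,0],0.4],[[0,0,0],[-0.03,-0.11,0.03],0.4],[[0,0,0],[-0.03,-0.11,0.08],0.4],[[0,0,0],[-0.03,-0.11,0.12],0.4],[[0,0,0],[-0.03,-0.11,0.14],0.22],[[0,0,0],[-0.03,-0.11,0.14],0.22],[[0,0,0],[-0.024,-0.11,0.14],0.22],[[0,0,0],[-0.018,-0.11,0.14],0.22],[[0,0,0],[-0.0125,-0.11,0.14],0.22]]'
python3 -m pendant '[[[0,0,0],[0,0,0],0.22],[[0,0,0],[0,0,0],0.22],[[0,0,0],[-0.009,0,0],0.3],[[0,0,0],[-0.009,0,0],0.4],[[0,0,0],[-0.009,0,-0.05],0.4],[[0,0,0],[-0.009,0.01,-0.1],0.4],[[0,0,0],[0,0.06,-0.13],0.4],[[0,0,0],[0.01,0.1,-0.14],0.4],[[0,0,0],[0.0125,0.11,-0.14],0.4],[[0,0,0],[0.0125,0.11,-0.14],0.4]]'
python3 -m pendant '[[[0,0,0],[0,0,0],0.4],[[0,0,0],[0,0,0],0.4],[[0,0,0],[0,0,0],0.4],[[0,0,0],[0,0,0],0.4],[[0,0,0],[0,0,0],0.4],[[0,0,0],[0,0,0],0.4],[[0,0,0],[0,0,0],0.4],[[0,0,0],[0,0,0],0.4]]' |head -1
python3 look.py 11
```

```text
clock: 20.15
tool_pos: [0.6667, -0.1189, 0.1629]
eef_rot: [-0.653, 0.758, -0.001, 0.001]
contact_force: [-0.5, 1.0, 1.4]
opening: 0.218
clock: 21.15
tool_pos: [0.5534, -0.114, 0.3019]
eef_rot: [-0.653, 0.758, -0.0, -0.0]
contact_force: [0.1, 0.4, -0.0]
opening: 0.398
clock: 21.95
pos [ 0.5551 -0.114   0.3009] x [-0.148 -0.989  0.   ] t 21.95 F [0.3 0.9 0.4] op 0.399
145 156 157 156 156 155 139  85  84  84  85  81  92  95  95  88  61  63  86 100 100  97  84  85  92 141 155 155 156 156 155 154 155 155
148 156 156 156 155 153 117  95  99  99  99  97 106 109 109 104  74  58  71 102 106 109 111 112 108 115 151 155 155 155 155 154 154 154
151 157 156 156 154 148 129 149 154 155 157 141 107 108 110 109  94  58  60  78 102 134 161 162 157 139 139 156 155 154 154 153 153 154
154 156 156 156 155 145 132 153 160 159 160 149 109  96  91  93  90  73  61  58  79 132 160 159 155 137 135 156 155 155 154 154 152 153
157 156 153 152 154 147 128 130 135 143 143 134  96  80  84  83  83  81  64  59  59 110 145 135 140 129 146 156 154 150 150 154 154 153
160 103  90 108 119  94  94  93  94  94  93  89  88
[... 200 characters left out ...]
  87  88  86 109 131
166  87  88  88  89  89  89  88  86  88  89  82  76  80  82  84  82  82  82  81  62  59  57  64  82  85  86  86  86  86  88  85  87  85
169  89  91  87  84  86  85  86  90  89  91  79  70  82  84  81  83  83  82  82  73  58  58  62  71  89  93  89  84  87  87  88  91  93
174 159 159 159 159 162 166 166 166 166 172 165 105  87  93  93  78  78  97 103  98 121 110  94  98 144 121  94  96 103 114 115 114  99
176 173 174 174 174 174 174 174 174 173 173 170 128 126 134 118  54  54 118 139 132 136 146 118 131 160 133 105 103 105 104 103 101  98
178 129 136 136 136 138 137 131 115 117 131 130 123 123 125 108  47  42 101 126 124 123 128 124 118  99 120 119 120 120 119 120 111  74
```

The tip is now at column 306 against the mark at 295, so it overshot (tilt ≈ +0.055; the lean was smaller than assumed). I'll push 8 mm back outward with the calibrated offset.

```bash
python3 -m pendant '[[[0,0,0],[-0.005,-0.05,0],0.4],[[0,0,0],[-0.01,-0.1,0],0.4],[[0,0,0],[-0.015,-0.11,0.03],0.4],[[0,0,0],[-0.015,-0.11,0.08],0.4],[[0,0,0],[-0.015,-0.11,0.12],0.4],[[0,0,0],[-0.015,-0.11,0.14],0.22],[[0,0,0],[-0.015,-0.11,0.14],0.22],[[0,0,0],[-0.02,-0.11,0.14],0.22],[[0,0,0],[-0.025,-0.11,0.14],0.22],[[0,0,0],[-0.03,-0.11,0.14],0.22]]'
python3 -m pendant '[[[0,0,0],[0,0,0],0.22],[[0,0,0],[0,0,0],0.22],[[0,0,0],[0.005,0,0],0.3],[[0,0,0],[0.005,0,0],0.4],[[0,0,0],[0.005,0,-0.05],0.4],[[0,0,0],[0.005,0.01,-0.1],0.4],[[0,0,0],[0.012,0.06,-0.13],0.4],[[0,0,0],[0.022,0.1,-0.14],0.4],[[0,0,0],[0.03,0.11,-0.14],0.4],[[0,0,0],[0.03,0.11,-0.14],0.4]]'
python3 -m pendant '[[[0,0,0],[0,0,0],0.4],[[0,0,0],[0,0,0],0.4],[[0,0,0],[0,0,0],0.4],[[0,0,0],[0,0,0],0.4],[[0,0,0],[0,0,0],0.4],[[0,0,0],[0,0,0],0.4],[[0,0,0],[0,0,0],0.4],[[0,0,0],[0,0,0],0.4]]' |head -1
python3 look.py 12
```

```text
clock: 23.0
tool_pos: [0.669, -0.101, 0.1625]
eef_rot: [-0.653, 0.758, -0.001, 0.0]
contact_force: [0.4, -1.0, -2.0]
opening: 0.22
clock: 24.0
tool_pos: [0.5532, -0.1157, 0.302]
eef_rot: [-0.652, 0.758, -0.001, -0.001]
contact_force: [-0.6, -0.5, -0.3]
opening: 0.4
clock: 24.8
pos [ 0.555  -0.114   0.3008] x [-0.148 -0.989  0.   ] t 24.8 F [-0.5  0.7  0.1] op 0.397
145 159 160 159 159 159 142  88  86  87  87  95  98 101  98  69  60  83 104 104 102  91  87  85  93 144 158 159 159 158 158 159 158 158
148 160 159 158 160 157 119  98 101 102 104 111 113 115 111  72  60  83 111 113 112 113 114 115 112 116 153 159 159 157 159 158 158 158
151 160 159 159 158 152 131 153 159 159 157 131 112 113  99  70  60  74 109 110 111 145 164 163 162 143 141 160 159 157 157 156 156 157
154 161 159 158 158 151 134 157 163 164 148 103 108  98  79  62  59  62  91 104 112 144 164 162 159 141 138 159 159 159 157 157 156 156
157 159 155 155 156 152 132 134 137 147 144 114  97  83  82  65  60  60  74  87 110 144 146 138 142 134 149 159 157 154 154 156 156 156
160 105  91 110 121  95  97  96  96  96  96 101  96 
[... 199 characters left out ...]
  90  90  90 110 146
166  90  90  90  90  91  92  91  89  90  89  86  81  83  86  76  59  60  62  81  84  90  89  88  89  90  88  88  89  89  90  89  89  95
169  90  90  88  87  89  87  89  92  94  93  77  72  82  86  75  59  63  62  78  81  85  89  90  93  97  95  93  87  89  89  90  93  95
174 169 169 171 176 177 178 177 177 177 175 139  98  89  94  92  78  99  95  99 100 145 179 180 178 176 124  97  97 123 135 109 112 108
176 177 176 176 178 179 179 178 177 177 177 171 130 129 135 123  62  73 106 140 134 142 172 171 171 169 137 106 108 108 108 106 104 100
178 131 138 139 141 139 139 135 119 120 133 134 124 125 129 112  49  42 100 129 127 127 131 131 121 102 121 123 123 124 124 122 114  77
```

The pointer is now at column 296 and the mark at 295.1, so the beam is level to about 0.005 rad. I'll let it settle for more than a second untouched and compare with subpixel precision.

```bash
cat > cen.py <<'E'
from h import *
import sys
def cen(f):
    g=cv2.imread('pics/'+f+'.png',0).astype(float); o=[]
    for rows in((146,150),(162,166),(167,171),(177,181)):
        s=g[rows[0]:rows[1],276:320].mean(0); w=np.clip(78-s,0,None); w=np.clip(w,0,25); o.append(round(276+(w@np.arange(44))/w.sum(),2))
    return o
for f in sys.argv[1:]:
    if f[0]=='+': f=f[1:];snap('wrist',f+'.png')
    print(f,cen(f),r.get_state()['clock'])
E
python3 cen.py w10 w11 w12 +w13
python3 -m pendant '[[[0,0,0],[0,0,0],0.4],[[0,0,0],[0,0,0],0.4],[[0,0,0],[0,0,0],0.4],[[0,0,0],[0,0,0],0.4],[[0,0,0],[0,0,0],0.4],[[0,0,0],[0,0,0],0.4],[[0,0,0],[0,0,0],0.4],[[0,0,0],[0,0,0],0.4],[[0,0,0],[0,0,0],0.4],[[0,0,0],[0,0,0],0.4]]' |head -1
python3 cen.py +w14
```

```text
w10 [np.float64(292.03), np.float64(288.56), np.float64(287.23), np.float64(295.62)] 24.85
w11 [np.float64(295.83), np.float64(303.55), np.float64(303.12), np.float64(295.24)] 24.85
w12 [np.float64(293.66), np.float64(295.32), np.float64(294.43), np.float64(295.28)] 24.85
w13 [np.float64(293.68), np.float64(295.32), np.float64(294.36), np.float64(295.26)] 24.9
clock: 25.9
w14 [np.float64(293.7), np.float64(295.27), np.float64(294.33), np.float64(295.29)] 25.95
```

The beam is steady for over a second at about 0.004 rad from level. I'll move to the lever, and on the way compare the top camera with the arrested-beam reference picture.

```bash
python3 -m pendant '[[[0,0,0],[0,0,-0.03],0.6],[[0,0,0],[0.02,0.04,-0.03],0.6],[[0,0,0],[0.05,0.08,-0.03],0.6],[[0,0,0],[0.07,0.12,-0.03],0.6],[[0,0,0],[0.07,0.12,-0.03],0.6],[[0,0,0],[0.07,0.12,-0.03],0.6],[[0,0,0],[0.07,0.12,-0.03],0.6]]'
python3 - <<'E'
from h import *
to((.4405,-.170,.2),(.4405,-.170,.139))
for n in('top','side'): snap(n,n+'15.png')
a,b,c=[cv2.imread(f'pics/{n}.png',0).astype(int) for n in('top1','top15','top6')]
for y in range(184,210,2): print(y,a[y,296:316],b[y,296:316],c[y,296:316])
E
python3 - <<'E'
import cv2,numpy as np
# vertical shift of plate/tub regions in side view between arrested (side1) and now, subpixel
A,B,C=[cv2.imread(f'pics/{n}.png',0).astype(np.float32) for n in('side1','side15','side6')]
for nm,(x0,x1,y0,y1) in {'tub':(290,345,125,170),'base':(300,345,190,215),'pointer':(272,290,150,185)}.items():
    f=lambda P:cv2.phaseCorrelate(A[y0:y1,x0:x1].copy(),P[y0:y1,x0:x1].copy())
    print(nm,f(B),f(C))
E
```

```text
clock: 26.65
tool_pos: [0.4275, -0.1649, 0.3312]
eef_rot: [-0.653, 0.757, -0.001, 0.001]
contact_force: [1.2, -0.1, -0.6]
opening: 0.603
pos [ 0.4275 -0.1649  0.3312] x [-0.146 -0.989 -0.001] t 26.65 F [ 1.2 -0.1 -0.6] op 0.603
(0.4405, -0.17, 0.2) -> [ 0.0032 -0.0133  0.1312]
(0.4405, -0.17, 0.139) -> [ 0.0032 -0.0132  0.1922]
184 [104 104 110 118 118 118 120 120 122 121 123 123 123 122 123 124 124 123
 122 122] [ 76  57  56  61  58  66 100 132 137 137 139 139 138 138 138 138 139 137
 138 136] [120 120 127 135 136 137 137 137 138 139 139 141 141 141 140 140 141 139
 139 139]
186 [ 86  85  82  81  81  82  83  84  84  86  90  92  88  90  98 103 109 117
 117 117] [ 97  94  90  89  89  90  93  96  96  97 104 103 100 101 110 117 124 132
 132 132] [ 99  97  95  93  92  95  95  97 100 101 105 105 101 104 112 118 127 133
 135 135]
188 [107 104 104 102 101 101  99  97  96  95  93  91  90  90  88  85  73  70
  76  79] [120 118 117 114 114 115 113 110 110 108 105 104 103 102  99  89  77  83
  91  91] [122 120 117 118 117 116 115 114 111 109 108 107 105 103 102 100  98  97
  94  92]
190 [112 11
[... 2227 characters left out ...]
 134 127 121 119 121 127 134
 134 126]
208 [162 163 163 164 164 165 163 164 165 163 164 164 163 163 163 162 163 161
 163 161] [182 183 182 183 184 184 184 184 183 183 184 184 184 183 183 182 182 182
 183 183] [149 148 147 147 147 148 146 145 146 146 146 144 145 145 146 145 144 143
 143 144]
tub ((0.12073046387522979, 0.3285671117909139), 0.9046557822050871) ((-0.07636596995810407, 0.6984100787253915), 0.23548826570864076)
base ((0.3591652189670853, 0.4679425888761166), 0.8057168032328288) ((0.09100853530738462, 0.24115139620617043), 0.7221734805636936)
pointer ((-0.11612609131643481, -0.06974435107144217), 1.0621270610962386) ((-0.37269016054323423, -0.30213823734150935), 0.7042714453037874)
```

The top camera hints at a small tilt of the opposite sign (about -0.6 px), so the two checks disagree. I'll compare the pointer subpixel-wise in both fixed cameras against the arrested reference.

Run:
```python
from h import *
A,B,C=[cv2.imread(f'pics/{n}.png',0).astype(float) for n in('top1','top15','top6')]
print('top'); 
for y in range(186,194): print(y,A[y,306:322].astype(int),(B[y,306:322]*.885).astype(int),(C[y,306:322]*.87).astype(int))
A,B,C=[cv2.imread(f'pics/{n}.png',0).astype(float) for n in('side1','side15','side6')]
L=lambda xs,y,z:[.552+.989*xs+.1475*y,-.119-.1475*xs+.989*y,z]
for th in(0,.14,-.14): print(th,proj('side1',[L(.04,-h*np.sin(th),.115+h*np.cos(th)) for h in(.03,.08,.118)]).round(1).tolist())
for y in range(150,182,3): print(y,A[y,270:290].astype(int),B[y,270:290].astype(int),C[y,270:290].astype(int))
```

```text
top
186 [ 90  92  88  90  98 103 109 117 117 117 117 120 120 120 120 121] [ 92  91  88  89  97 103 109 116 116 116 116 117 118 120 121 119] [ 91  91  87  90  97 102 110 115 117 117 117 117 118 119 120 119]
187 [ 83  84  81  82  84  85  88  92  92  91  93 100 104 113 119 121] [ 84  83  81  81  84  85  88  92  92  90  93 100 103 111 120 121] [ 83  82  82  80  84  86  88  94  93  89  93 100 104 112 118 120]
188 [93 91 90 90 88 85 73 70 76 79 81 83 80 85 95 95] [92 92 91 90 87 78 68 73 80 80 82 84 82 84 93 95] [93 93 91 89 88 87 85 84 81 80 82 85 80 82 93 95]
189 [104 103 101  98  98  85  66  60  76  89  88  87  80  82  84  83] [105 102 100 100  94  75  55  67  84  88  89  87  84  81  84  83] [106 102 100  98  99  95  94  93  93  91  88  84  67  60  76  82]
190 [108 110 109 108 104  79  44  59  88  99  98  96  95  93  91  91] [109 109 108 106  97  65  43  76  98 100  97  95  94  93  92  91] [109 108 107 107 107 107 105 104 103  99  93  79  54  50  67  83]
191 [113 111 109 106  90  52  45  79 104 109 109 108 106 104 102 102] [113 110 109 107  84  46  54  91 107 109 107 106 105 104 103 103
[... 2714 characters left out ...]
20  97  94  86  85
  83  85] [181 182 179 180 176 136  54 112 120  76  71  91 172 167 120 102  98  92
  89  91] [ 98 110 110 102  98  90  97  65  62  76  71  76 122 154 170 173 174 177
 176 170]
177 [173 171 172 166 167 132  55 101  92  68  67  88 181 172 171 174 175 181
 181 144] [181 180 178 180 173 137  56 103  96  74  70  93 186 180 181 180 183 189
 190 151] [159 181 178 179 177 180 170  56  66  79  72  72 109 101  94 101 100 101
  99  89]
180 [171 169 168 170 169 127  50  88  95  74  65  86 171 175 176 178 165 138
 149 154] [178 178 178 180 175 135  59 122  98  77  71  90 180 179 182 184 170 144
 156 157] [180 180 178 179 179 172 135  52  68  78  68  89 179 179 180 183 172 144
 142 142]
```

In both fixed cameras the pointer sits about 0.4 px (0.010–0.018 rad) off the starting arrested picture, while the wrist view gives about +0.004 against the mark. Arresting now gives the true zero in the wrist view, so I'll arrest and compare from the same pose.

```bash
python3 -c "
from h import *
to((.4415,-.1685,.139))"
python3 -m pendant '[[[0,0,0],[0.003,-0.014,0.05],0.6],[[0,0,0],[0.003,-0.014,0.1],0.6],[[0,0,0],[0.003,-0.014,0.14],0.6],[[0,0,0],[0.003,-0.014,0.17],0.6],[[0,0,0],[0.003,-0.014,0.192],0.6],[[0,0,0],[0.003,-0.014,0.192],0.6],[[0,0,0],[-0.01,-0.014,0.192],0.6],[[0,0,0],[-0.03,-0.014,0.189],0.6],[[0,0,0],[-0.05,-0.014,0.186],0.6],[[0,0,0],[-0.07,-0.014,0.186],0.6]]'
python3 -m pendant '[[[0,0,0],[-0.02,0,0],0.6],[[0,0,0],[-0.04,0,0.003],0.6],[[0,0,0],[-0.055,0,0.006],0.6],[[0,0,0],[-0.065,0,0.006],0.6],[[0,0,0],[-0.07,0,0.006],0.6],[[0,0,0],[-0.07,0,0.006],0.6]]'
```

```text
pos [ 0.4275 -0.1648  0.3309] x [-0.146 -0.989 -0.001] t 26.75 F [-0.7  0.8 -0.2] op 0.599
(0.4415, -0.1685, 0.139) -> [ 0.0017 -0.0142  0.1919]
clock: 27.75
tool_pos: [0.4517, -0.0991, 0.1464]
eef_rot: [-0.652, 0.758, -0.002, 0.0]
contact_force: [-0.4, -3.2, 1.8]
opening: 0.599
clock: 28.35
tool_pos: [0.4611, -0.0289, 0.1394]
eef_rot: [-0.653, 0.757, -0.0, 0.0]
contact_force: [-0.6, -2.1, 1.1]
opening: 0.6
```

```bash
python3 -m pendant '[[[0,0,0],[-0.002,0,0],0.6],[[0,0,0],[-0.004,0,0],0.6],[[0,0,0],[-0.006,0,0],0.6],[[0,0,0],[-0.008,0,0],0.6],[[0,0,0],[-0.008,0,0],0.6]]'
python3 -c "
from h import *
to()"
```

```text
clock: 28.85
tool_pos: [0.4613, -0.0274, 0.139]
eef_rot: [-0.65, 0.76, -0.002, -0.003]
contact_force: [0.7, -14.9, 1.1]
opening: 0.604
pos [ 0.4613 -0.0274  0.139 ] x [-0.154 -0.988  0.007] t 28.85 F [  0.7 -14.9   1.1] op 0.604
```

```bash
python3 -m pendant '[[[0,0,0],[0.018,0,0],0.6],[[0,0,0],[0.018,0,0],0.6],[[0,0,0],[0.018,0,-0.05],0.6],[[0,0,0],[0.018,0,-0.1],0.6],[[0,0,0],[0.018,0,-0.15],0.6],[[0,0,0],[0.018,0,-0.17],0.6],[[0,0,0],[0.018,0,-0.17],0.6],[[0,0,0],[0.018,0,-0.17],0.6]]'
python3 -c "
from h import *
to((.555,-.114,.3008));snap('top','top16.png');snap('side','side16.png')
A,B,C=[cv2.imread(f'pics/{n}.png',0).astype(float) for n in('top1','top15','top16')]
for y in (188,189,190,191): print(y,A[y,308:318].astype(int),(B[y,308:318]*.885).astype(int),(C[y,308:318]*.885).astype(int))
A,B,C=[cv2.imread(f'pics/{n}.png',0).astype(float) for n in('side1','side15','side16')]
for y in (156,159,177): print(y,A[y,273:280].astype(int),B[y,273:280].astype(int),C[y,273:280].astype(int))
"
```

```text
clock: 29.65
tool_pos: [0.4589, -0.0381, 0.3087]
eef_rot: [-0.653, 0.757, 0.0, 0.0]
contact_force: [-0.4, 0.1, -0.3]
opening: 0.601
pos [ 0.4589 -0.0381  0.3087] x [-0.147 -0.989 -0.001] t 29.65 F [-0.4  0.1 -0.3] op 0.601
(0.555, -0.114, 0.3008) -> [ 0.061  -0.1062  0.0079]
188 [90 90 88 85 73 70 76 79 81 83] [91 90 87 78 68 73 80 80 82 84] [89 86 85 76 66 73 81 79 80 84]
189 [101  98  98  85  66  60  76  89  88  87] [100 100  94  75  55  67  84  88  89  87] [98 96 92 74 56 72 87 89 84 84]
190 [109 108 104  79  44  59  88  99  98  96] [108 106  97  65  43  76  98 100  97  95] [106 103  89  58  50  82 100  99  95  94]
191 [109 106  90  52  45  79 104 109 109 108] [109 107  84  46  54  91 107 109 107 106] [107 103  76  43  68  99 106 106 107 104]
156 [172 171 163  49  79 106 110] [181 174 144  59 111 108 117] [183 181 142  63 111 109 118]
159 [170 171 162  49  71  96 200] [178 172 132  55 109 104 206] [180 180 141  56 106 104 212]
177 [166 167 132  55 101  92  68] [180 173 137  56 103  96  74] [182 177 144  66 141  98  79]
```

The newly arrested beam matches the freely balanced one within about 0.1 px in both cameras, so the starting picture was just the unbalanced beam's slack on its pins. A last check of the lever, poise and other items, then I hand in.

Run:
```python
from h import *
def ball(f):
    g=cv2.imread('pics/'+f+'.png')[205:232,303:332].max(2); y,x=np.nonzero(g<45); return (x.mean()+303).round(1),(y.mean()+205).round(1),len(x)
print('ball start/now',ball('side1'),ball('side16'))
A,B,C=[cv2.imread(f'pics/{n}.png',0).astype(np.float32) for n in('side1','side15','side16')]
for n,P,Q,(x0,x1,y0,y1) in(('poise',B,C,(232,275,140,190)),('plateweight',B,C,(225,295,185,245)),('tub',A,C,(295,340,122,165)),('bowl',A,C,(350,398,145,185)),('small',A,C,(185,215,360,390)),('bottle',A,C,(275,300,110,150)),('blue',A,C,(350,390,180,220))):
    a,b=P[y0:y1,x0:x1].copy(),Q[y0:y1,x0:x1].copy(); s,c=cv2.phaseCorrelate(a,b); print(n,np.round(s,2),round(c,2))
to()
r.finish_job()
```

```text
ball start/now (np.float64(316.9), np.float64(217.9), 89) (np.float64(317.1), np.float64(217.5), 87)
poise [ 0.48 -0.  ] 0.99
plateweight [-0.08  0.2 ] 1.02
tub [0.42 0.43] 0.15
bowl [-0.    0.07] 0.99
small [ 0.02 -0.  ] 1.0
bottle [0.41 0.68] 0.25
blue [-0.03 -0.07] 1.03
pos [ 0.4582 -0.0385  0.3075] x [-0.147 -0.989  0.   ] t 29.75 F [-0.5 -0.4 -0.1] op 0.6
the job is handed in; nothing more can be done
```

The tub is weighed and the job is handed in at 29.8 s. I lowered the 500 g ring down the stem until it seated, with its underside at about 0.159 m, and released it without a drop. I then freed the beam to the lever's stop and slid the poise until the beam balanced. Finally I arrested the beam again, pushing the lever to its stop with about 15 N.

**Last checks:**
- **Balance:** untouched, the pointer held still for over 1 s, within about 1 px (0.005 rad) of the middle mark in the wrist view.
- **Disagreement on level:** both fixed cameras showed it 0.4–0.6 px (0.010–0.018 rad) off the picture taken at the start. After re-arresting, they matched the balanced picture to about 0.1 px. I took the start picture to be the unbalanced beam's slack on its pins, which I did not confirm.
- **Lever:** the ball is back at its starting pixel to within 0.4 px.
- **Poise:** one image comparison shifted 0.48 px across, unlike the weight and plate beside it (0.2 px or less). Nothing touched the poise after balancing, so I took it as image noise, but I did not recheck.
- **Other things:** the bowl, the small weight and the blue tub had not moved. The comparisons for the weighed tub and the bottle were poorly correlated (0.15 and 0.25), probably because the arm and its shadow were in view, so they prove nothing. Both were seen in place in the earlier pictures.

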